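# Switch on the vacuum sealer and hold its lid shut

## Task

Two jars of praline stand ready in the chamber of the vacuum sealer: turn its red main switch to on, and once it is on, press the open clear lid down by the black grip at its front edge until it is fully shut on its seal. The lid springs open again if it is let go, so the program finishes while your fingers still hold the grip pressed down, firmly but without forcing it, as one does until the pump has drawn the lid in. Leave the jars in the chamber standing as they are and do not disturb the other things on the bench.

Things in the scene. Friction and masses are not known exactly. Their poses are not given: they have to be found in the camera images.
- sealer: Vacuum chamber sealer, stainless steel, fixed, 440 mm deep (x), 340 wide (y), deck 150 mm high. Origin: centre of its underside on the bench, z up; its front (black panel, then lid grip) faces its own -x, towards the robot within about 17 degrees. Seen by an operator at the front the main switch is at the panel's left end (+y), a dial gauge at the right; gauge and keys do nothing.
- switch_grip (a point): Centre of the top of the switch handle, on its vertical turning axis, 198 mm above the bench, at (-0.187, 0.108) m in the sealer's frame. The handle is a red upright bar, 44 mm long, 12 wide, free for 28 mm below its top, over a red disc 40 mm across on a yellow plate 54 mm square; panel clear 45 mm around. Site x lies along the bar to its white-striped pointing end and turns with it.
- main_switch (a joint): Switch angle, rad: 0 = off (bar along the sealer's x, pointing at the lid and the white dot), grows clockwise seen from above to the stop at 1.047 = on (green dot); counts as on above 0.9. An over-centre detent (centre 0.52) pulls it to the nearer end, where it stays; about 0.15 N m to leave an end.
- lid: Clear domed lid of the sealer, 310 mm wide, dome 45 mm high, hinged along its rear edge; axis along y, at (0.190, 0, 0.166) m in the sealer's frame and at (0.333, 0, -0.004) in the lid's. Origin: centre of the grip's top face, x to the rear, z normal to the face (up when shut). Hinge springs hold it open at 0.45 rad at the start, its highest point 335 mm up.
- lid_grip (a point): Black grip tab on the middle of the lid's front edge, 130 mm wide (y), 40 deep (x), 12 thick. Point: centre of its top face; 314 mm above the bench at the start, 170 mm when fully shut (stop), soft seal met at 177 mm, counts as shut below 175 mm. On the way down it swings about the hinge, 32 mm towards the front. Pressing down takes about 5 N to begin, rising evenly to 14 N at the stop.
- jar_a: filled jar with brass-coloured cap, 64 mm diameter, 85 mm tall, 0.22 kg; origin at the centre of its underside, z up its axis. Stands in the sealer's chamber (250 mm square, floor 60 mm above the bench), under the lid.
- jar_b: filled jar with brass-coloured cap, 64 mm diameter, 85 mm tall, 0.22 kg; origin at the centre of its underside, z up its axis. Stands in the sealer's chamber (250 mm square, floor 60 mm above the bench), under the lid.
- jar_c: filled jar with brass-coloured cap, 64 mm diameter, 85 mm tall, 0.22 kg; origin at the centre of its underside, z up its axis. Stands on the bench beside the sealer.
- cutter: Pink plastic biscuit cutter, scalloped, about 104 mm across, 22 mm tall, lying on the bench; origin at the centre of its underside.
- knife: Modelling knife with dark wooden handle, 215 mm long, 22 mm thick, lying on the bench along its own x; origin under its middle.
- bowl: Steel mixing bowl, 220 mm across, 95 mm tall, origin at the centre of its underside.
- strip_a: The nearer of two wooden rolling strips, 380 x 38 x 6 mm along its own x, on the black pastry board (12 mm thick); origin at the centre of its underside.

How it is judged:
By the outcome, as a careful person would: the job done as asked, in the order asked, and still so for the second after the job is handed in, while the arm keeps its last pose, push and grip.
It also fails if it takes over 51 s, if anything falls off the work surface, if the arm or the gripper's body presses on something with over 40 N, if the wrist force passes 120 N, or if a joint passes its speed limit or range.

## Robot

A 6-joint arm with a two-finger parallel gripper is mounted at the origin on the work surface. World frame = base frame: x ahead of the robot, y to its left, z up, the work surface at z = 0. Lengths are in m, angles in rad, forces in N, time in s.
With the tool pointing down it reaches from about 0.275 to 0.75 m from the base axis. Payload 10.2 kg.
Tool frame: the origin (TCP) lies on the mounting face of the last link; the fingertips stand 166 mm ahead of it and the grasp point (between the pads) lies 147 mm ahead of it; z points along the fingers, y is the line along which they close (so a half turn about z gives the same grasp; the last joint's range is limited). The gripper opens to 88 mm and grips with 3 to 60 N. Pads are 18 mm wide; open, the fingers measure 123 mm over their backs; the gripper's body (75 mm by 187 mm) begins 45 mm behind the grasp point.
Start: joints at [-1.492, 0.313, 1.498, -0, 1.331, -0.223], TCP at [0.156, -0.501, 0.405] pointing down, gripper open.
Joint ranges: [-2.94, 2.94], [-0.97, 2.17], [0.19, 2.56], [-1.23, 4.37], [0.02, 3.11], [-2.88, 2.88]. Speed limits (rad/s): [2.39, 2.39, 3.01, 3.14, 3.14, 3.14].

## Interface

Orientations are given as a unit quaternion [w, x, y, z].
In Python, from cell import manip gives the robot as it stands.
- The arm moves only by the tool jog_arm, never from a script. Its argument "commands" is one flat list of numbers, 7 for each row, row after row: the closure, from 0 (fully open) to 1 (shut), then the shift along the tool's x, y, z in mm, then the turn, a rotation vector about the tool's x, y, z in degrees. In form: [claw, dx, dy, dz, ax, ay, az, claw, dx, dy, dz, ax, ay, az, ...]. A call has 1 to 20 rows; each row shifts and turns the commanded pose from where the row before left it, along the tool's axes as they then stand; what a row does not reach is not made up. A row lasts 1/12 s, in which the tool goes at most 41.7 mm and 7.16 degrees, less where a joint would pass 70% of its speed; a pose out of reach is approached as far as the arm can. A call is refused whole if a number of a shift passes 41.7 or a number of a turn 7.16, either way. A call with a gripper value outside its range is refused whole. The fingers move at their own pace and stop on an object; "force" is the grip in N (left out, the last holds). Time passes only in rows, so rows that do not move let the fingers close. It gives the time, the measured TCP pose, the force, the opening and the grip force at its end, in the units of the state.
- manip.state(): the state, without advancing time (a new reading comes with each control period).
- manip.snapshot(name): name is "scene" or "top" or "wrist"; returns a dict with "img" (480x640x3 uint8, red, green, blue), "K" (3x3 intrinsics, pixels), "distortion" ([k1, k2, p1, p2, k3] as OpenCV has them; the pictures are not rectified), "cam_to_world" (4x4, takes a point from camera to world coordinates). Camera axes: x right, y down, z forward; pixel columns grow to the right and rows downward; lengths in m; the calibration is good to about 2 mm. A picture is of the moment at which its call begins. There is no depth.
- manip.close_job(): hands the job in; it is judged then, once.
Trained networks look in the newest picture that a camera, given by its name, has taken for a name from the list of things; names that differ only in an ending like _2 or _b are one class to them, and where a whole thing is asked for, a point or a joint stands for the part that bears it (a point fixed in the world has none). Each returns a list of dicts, best first, with "p" (0 to 1); they miss things now and then, are a little off and sometimes report something else, mostly with a low value. They report only what shows in the picture. A call takes as long as a camera call.
- manip.search_frame(target, camera): "bbox" ([centre column, centre row, width, height] in pixels, round what is visible of it).
- manip.tip_of(target, camera): "uv" ([column, row] in pixels: a listed point, or the origin of a listed thing).
The state is a dict: "time_s": time; "qpos": joint angles; "joint_velocities": joint speeds; "joint_torque": joint torques, N m; "tcp_pos": TCP position; "orientation": TCP orientation; "ft_force": force on the tool from outside, world axes, zero at the start; "ft_torque": the same for the moment, N m; "opening": opening from 0.0 (shut) to 1.0 (fully open); "grasp_force": force on a finger pad.
Only numpy, scipy, OpenCV 4.12 (cv2) and the standard library are available. Lean on these libraries where they do the work, as an engineer would, in place of code of your own. Each camera call takes 0.05 s, during which the arm holds its last target. There are 200 camera calls.

## Working session

There is one attempt and no reset: what is moved stays moved. The work goes in short steps, Python scripts to look and compute and a tool call to move; the robot and the scene stay as the last step left them, time stands still between calls to the robot, and variables do not carry over. Pictures are saved under pics/ and viewed, at most 10 in all, crops included, and the job is handed in when it is done.

Besides the shell and the picture viewer there is one more tool, called after "Request:" as name(argument=value, ...), one argument or row to a line, values as JSON. jog_arm: Moves the arm, as the interface text tells. Its arguments: {"type":"object","properties":{"commands":{"type":"array","items":{"type":"number"}},"force":{"type":"number"}},"required":["commands"]}

```bash
mkdir -p pics; cat > h.py <<'E'
import numpy as np,cv2
from cell import manip
from scipy.spatial.transform import Rotation as R
def ray(s,uv):
    p=cv2.undistortPoints(np.array([[uv]],float),s["K"],np.array(s["distortion"],float))[0,0]
    T=np.array(s["cam_to_world"]);d=T[:3,:3]@np.array([p[0],p[1],1]);return T[:3,3],d/np.linalg.norm(d)
def atz(s,uv,z):
    o,d=ray(s,uv);return o+d*(z-o[2])/d[2]
def proj(s,P):
    T=np.linalg.inv(np.array(s["cam_to_world"]));r=cv2.Rodrigues(T[:3,:3])[0]
    return cv2.projectPoints(np.array(P,float).reshape(-1,3),r,T[:3,3],s["K"],np.array(s["distortion"],float))[0][:,0]
E
python3 - <<'E'
from h import *
np.set_printoptions(precision=4,suppress=True)
Z={'switch_grip':.198,'lid_grip':.314,'sealer':0,'jar_a':None,'cutter':0,'bowl':0,'knife':0}
for c in ['scene','top']:
    s=manip.snapshot(c);cv2.imwrite(f'pics/{c}0.png',s['img'][:,:,::-1])
    print(c,np.array(s['cam_to_world'])[:3,3])
    for t,z in Z.items():
        for r in manip.tip_of(t,c)[:4]:
            print(t,round(r['p'],2),np.round(r['uv'],1),atz(s,r['uv'],z) if z is not None else (atz(s,r['uv'],0),atz(s,r['uv'],.06)))
print(manip.state())
E
```

```text
scene [0.042  1.5404 1.491 ]
switch_grip 0.58 [335.5 228. ] [ 0.4813 -0.0618  0.198 ]
lid_grip 0.9 [315.  186.4] [ 0.5828 -0.1312  0.314 ]
sealer 0.78 [289.  250.6] [ 0.6833 -0.1078  0.    ]
jar_a 0.56 [283.8 246.3] (array([ 0.7124, -0.1265,  0.    ]), array([ 0.6854, -0.0594,  0.06  ]))
jar_a 0.48 [288.1 250.9] (array([ 0.686 , -0.1049,  0.    ]), array([ 0.6601, -0.0387,  0.06  ]))
jar_a 0.44 [288.  226.5] (array([ 0.7412, -0.2541,  0.    ]), array([ 0.7131, -0.1819,  0.06  ]))
cutter 0.73 [343.  372.5] [0.3123 0.4062 0.    ]
bowl 0.68 [380.1 190.4] [ 0.4338 -0.6406  0.    ]
top [ 0.2363 -0.018   1.8132]
switch_grip 0.67 [330.7 271.1] [ 0.4692 -0.0621  0.198 ]
lid_grip 0.84 [361.9 218.4] [ 0.5884 -0.1422  0.314 ]
lid_grip 0.2 [123.4 272.7] [0.4556 0.4752 0.314 ]
sealer 0.72 [342.6 212.5] [ 0.682  -0.1084  0.    ]
jar_a 0.74 [433.5 233.2] (array([ 0.6116, -0.391 ,  0.    ]), array([ 0.5992, -0.3787,  0.06  ]))
cutter 0.88 [179.  332.6] [0.3151 0.3977 0.    ]
bowl 0.76 [510.4 283.7] [ 0.4481 -0.6257  0.    ]
{'time_s': 0.8, 'qpos': array([-1.4924,  0.3129,  1.4977, -0.    ,  1.331 , -0.2234]), 'joint_velocities': array([-0.0002, -0.0005,  0.0002,  0.0012,  0.0019, -0.0008]), 'joint_torque': array([  0.0008, -40.2086, -25.2409,   0.0695,   0.0319,   0.    ]), 'tcp_pos': array([ 0.1561, -0.5013,  0.4047]), 'orientation': array([ 0.    ,  0.9886,  0.1503, -0.    ]), 'ft_force': array([ 0.0143, -0.0826,  0.316 ]), 'ft_torque': array([0.0614, 0.0019, 0.0148]), 'grasp_force': 0.0, 'opening': 0.9975599914374084}
```

View pics/scene0.png

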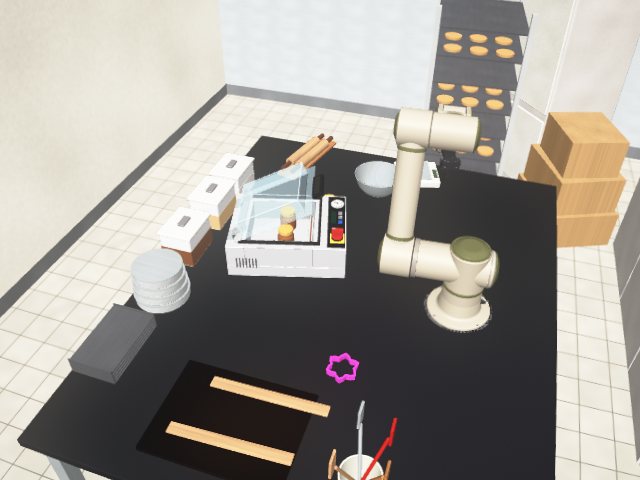

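View pics/top0.png

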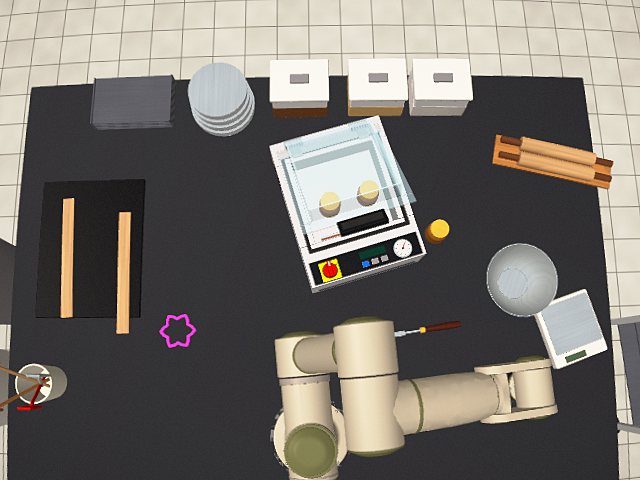

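The scene shows the lid grip around (315,186) and the red switch around (336,235). In the top view the switch is at (330,270), the lid is open, and the sealer is yawed about +16°. The tool is already nearly aligned with the sealer, so I'll approach the switch high up and measure with the wrist camera.

Request:
jog_arm(
  commands=[0,28,-23,-3,0,0,0,0,28,-23,-3,0,0,0,0,28,-23,-3,0,0,0,0,28,-23,-3,0,0,0,0,28,-23,-3,0,0,0,0,28,-23,-3,0,0,0,0,28,-23,-3,0,0,0,0,28,-23,-3,0,0,0,0,28,-23,-3,0,0,0,0,28,-23,-3,0,0,0,0,28,-23,-3,0,0,0,0,28,-23,-3,0,0,0,0,28,-23,-3,0,0,0,0,28,-23,-3,0,0,0,0,0,0,0,0,0,0],
  force=30,
)

```text
time_s: 2.05
tcp_pos: [0.4363, -0.0732, 0.4473]
orientation: [-0.0, 0.988, 0.153, 0.001]
ft_force: [0.4, -0.6, -0.9]
opening: 1.004
grasp_force: 0.0
```

```bash
python3 - <<'E'
from h import *
from scipy.optimize import least_squares
np.set_printoptions(precision=4,suppress=True)
pts={'switch_grip':(-.187,.108,.198),'lid_grip':(-.108,0,.314),'sealer':(0,0,0)}
obs=[];r0=[]
for c in ['scene','top','wrist']:
    s=manip.snapshot(c)
    if c!='scene':cv2.imwrite(f'pics/{c}1.png',s['img'][:,:,::-1])
    for t,p in pts.items():
        for r in manip.tip_of(t,c)[:1]:
            print(c,t,round(r['p'],2),np.round(r['uv'],1),atz(s,r['uv'],p[2]))
            if r['p']>.4: obs.append((s,r['uv'],p,c+t))
def W(v,p):return R.from_euler('z',v[2]).apply(p)+[v[0],v[1],0]
f=lambda v:np.concatenate([(atz(s,uv,p[2])-W(v,p))[:2] for s,uv,p,_ in obs])
q=least_squares(f,[.683,-.108,.28],loss='soft_l1',f_scale=.004)
print(q.x);print([o[3] for o in obs],f(q.x).reshape(-1,2))
print('switch',W(q.x,pts['switch_grip']))
st=manip.state();print(st['time_s'],st['tcp_pos'],st['orientation'],st['qpos'])
E
```

```text
scene switch_grip 0.54 [392.5 228.6] [ 0.283  -0.1238  0.198 ]
scene lid_grip 0.76 [313.5 184.5] [ 0.5919 -0.1413  0.314 ]
scene sealer 0.8 [287.4 250.7] [ 0.6891 -0.1052  0.    ]
top lid_grip 0.76 [360.  221.7] [ 0.5798 -0.1371  0.314 ]
top sealer 0.7 [346.6 209.2] [ 0.6925 -0.1212  0.    ]
wrist switch_grip 0.79 [309.2 174.8] [ 0.4739 -0.063   0.198 ]
[ 0.6873 -0.106   0.3432]
['sceneswitch_grip', 'scenelid_grip', 'scenesealer', 'toplid_grip', 'topsealer', 'wristswitch_grip'] [[-0.1919 -0.0566]
 [ 0.0063  0.001 ]
 [ 0.0019  0.0008]
 [-0.0058  0.0053]
 [ 0.0052 -0.0152]
 [-0.001   0.0042]]
switch [ 0.4748 -0.0672  0.198 ]
2.65 [ 0.4345 -0.0777  0.4468] [0.     0.9887 0.15   0.    ] [-0.4435  0.0951  1.6558 -0.      1.3906  0.8262]
```

View pics/wrist1.png

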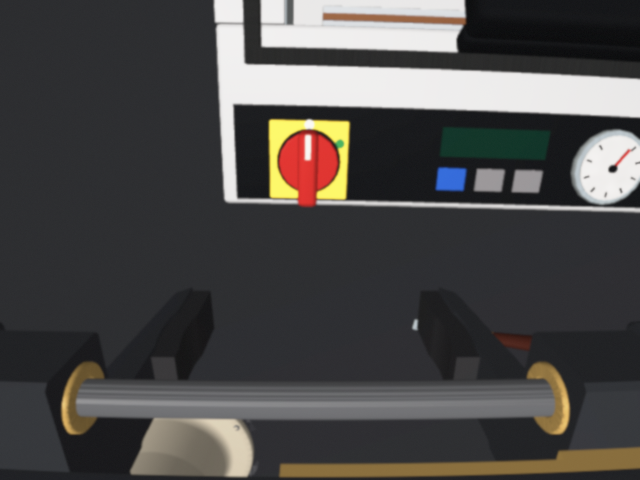

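The wrist view shows the bar from (308,130) to (308,205), with the disc centre near (309,161). The panel's front edge runs from (228,201) to (640,210).

```bash
python3 - <<'E'
from h import *
np.set_printoptions(precision=4,suppress=True)
s=manip.snapshot('wrist')
for uv,z in [((309,161),.170),((309.2,174.8),.198),((309.5,160),.165)]: print(uv,atz(s,uv,z))
def y(a,b,z):
    d=atz(s,b,z)-atz(s,a,z);print('yaw',np.degrees(np.arctan2(d[0],-d[1])), d)
y((230,201),(638,210),.15);y((238,105),(635,121),.165);y((269,198),(347,200),.165)
st=manip.state();T=R.from_quat(st['orientation'][[1,2,3,0]])
for p in ([.4735,-.0635,.340],): print('tool shift mm',T.inv().apply(np.array(p)-st['tcp_pos'])*1000)
E
```

```text
(309, 161) [ 0.4778 -0.0607  0.17  ]
(309.2, 174.8) [ 0.4741 -0.0624  0.198 ]
(309.5, 160) [ 0.4778 -0.061   0.165 ]
yaw 16.063249066902866 [ 0.0859 -0.2983  0.    ]
yaw 15.570714440220689 [ 0.0713 -0.2559  0.    ]
yaw 15.71075275519572 [ 0.0147 -0.0522  0.    ]
tool shift mm [ 41.3964  -1.8665 106.7401]
```

Request:
jog_arm(
  commands=[0,11,-0.7,10,0,0,1.5,0,11,-0.7,10,0,0,0,0,11,-0.6,10,0,0,0,0,11,-0.6,10,0,0,0,0,0,0,16,0,0,0,0,0,0,16,0,0,0,0,0,0,16,0,0,0,0,0,0,16,0,0,0,0,0,0,0,0,0,0],
)

```text
time_s: 3.45
tcp_pos: [0.4757, -0.0625, 0.3402]
orientation: [-0.001, 0.991, 0.137, -0.002]
ft_force: [-1.0, -0.3, -0.3]
opening: 1.004
grasp_force: 0.0
```

Request:
jog_arm(
  commands=[1,0,0,0,0,0,0,1,0,0,0,0,0,0,1,0,0,0,0,0,0,1,0,0,0,0,0,0,1,0,0,0,0,0,0,1,0,0,0,0,0,0,1,0,0,0,0,0,0],
  force=20,
)

```text
time_s: 4.03
tcp_pos: [0.4761, -0.0626, 0.3429]
orientation: [0.0, 0.991, 0.137, 0.0]
ft_force: [0.1, 0.3, -0.4]
opening: 0.495
grasp_force: 0.0
```

Request:
jog_arm(
  commands=[1,0,0,0,0,0,0,1,0,0,0,0,0,0,1,0,0,0,0,0,0,1,0,0,0,0,0,0,1,0,0,0,0,0,0,1,0,0,0,0,0,0,1,0,0,0,0,0,0,1,0,0,0,0,0,0],
  force=30,
)

```text
time_s: 4.7
tcp_pos: [0.4759, -0.0616, 0.3427]
orientation: [-0.002, 0.991, 0.137, -0.0]
ft_force: [-1.0, 9.7, 3.8]
opening: 0.133
grasp_force: 30.0
```

Request:
jog_arm(
  commands=[1,0,-1,0,0,0,0,1,0,0,0,0,0,6,1,0,0,0,0,0,6,1,0,0,0,0,0,6,1,0,0,0,0,0,6,1,0,0,0,0,0,6,1,0,0,0,0,0,6,1,0,0,0,0,0,0,1,0,0,0,0,0,0],
)

```text
time_s: 5.45
tcp_pos: [0.4758, -0.0611, 0.3427]
orientation: [-0.001, 0.985, -0.174, -0.0]
ft_force: [-0.9, 4.4, 2.1]
opening: 0.134
grasp_force: 30.0
```

Request:
jog_arm(
  commands=[0,0,0,0,0,0,0,0,0,0,0,0,0,0,0,0,0,0,0,0,0,0,0,0,0,0,0,0,0,0,0,0,0,0,0,0,0,0,0,0,0,0,0,0,0,0,0,0,0,0,0,0,0,0,0,0,0,0,0,0,0,0,0],
)

```text
time_s: 6.2
tcp_pos: [0.4759, -0.0616, 0.3427]
orientation: [0.0, 0.985, -0.175, -0.0]
ft_force: [-0.6, 0.1, -0.2]
opening: 0.791
grasp_force: 0.0
```

Request:
jog_arm(
  commands=[0,0,0,-20,0,0,0,0,0,0,-25,0,0,-6,0,0,0,-25,0,0,-6,0,0,0,-25,0,0,-6,0,0,0,-25,0,0,-6,0,-10,0,-25,0,0,-6,0,-15,0,-25,0,0,-6,0,-15,0,0,0,0,0,0,0,0,0,0,0,0],
)

```text
time_s: 6.95
tcp_pos: [0.4352, -0.069, 0.5141]
orientation: [0.001, 0.991, 0.137, 0.001]
ft_force: [-1.2, 0.1, 0.3]
opening: 1.001
grasp_force: 0.0
```

```bash
python3 - <<'E'
from h import *
np.set_printoptions(precision=4,suppress=True)
s=manip.snapshot('wrist');cv2.imwrite('pics/wrist2.png',s['img'][:,:,::-1])
for t,z in [('switch_grip',.198),('lid_grip',.314)]:
    for r in manip.tip_of(t,'wrist')[:1]: print(t,r['p'],r['uv'],atz(s,r['uv'],z))
c=[]
for cam in ['top','scene']:
    s=manip.snapshot(cam)
    for t in ['lid_grip']:
        for r in manip.tip_of(t,cam)[:1]: print(cam,t,r['p'],r['uv'],atz(s,r['uv'],.314))
st=manip.state();print(st['time_s'],st['tcp_pos'],st['orientation'],st['qpos'])
E
```

```text
switch_grip 0.69 [318.3, 163.6] [ 0.474 -0.062  0.198]
lid_grip 0.86 [576.1, 16.3] [ 0.5822 -0.145   0.314 ]
top lid_grip 0.83 [359.1, 221.5] [ 0.5803 -0.1348  0.314 ]
scene lid_grip 0.89 [316.6, 185.8] [ 0.5785 -0.1368  0.314 ]
7.3 [ 0.4372 -0.0689  0.5121] [-0.0004  0.9905  0.1374 -0.0005] [-0.4222  0.0691  1.5173  0.      1.5565  0.8728]
```

View pics/wrist2.png

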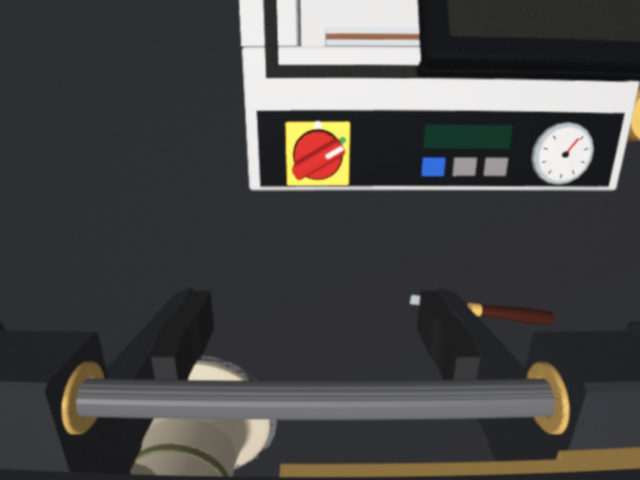

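The switch bar now points at the green dot (345,141), so it is on. Next I go above the lid grip with the fingers closed.

Request:
jog_arm(
  commands=[1,11.6,11.2,-1,0,0,0,1,11.6,11.2,-1,0,0,0,1,11.6,11.2,-1,0,0,0,1,11.6,11.2,-1,0,0,0,1,11.6,11.2,-1,0,0,0,1,11.6,11.2,0,0,0,0,1,11.6,11.2,0,0,0,0,1,11.6,11.2,0,0,0,0,1,11.6,11.2,0,0,0,0,1,11.6,11.2,0,0,0,0,1,0,0,0,0,0,0,1,0,0,0,0,0,0,1,0,0,0,0,0,0,1,0,0,0,0,0,0,1,0,0,0,0,0,0,1,0,0,0,0,0,0,1,0,0,0,0,0,0],
  force=20,
)

```text
time_s: 8.72
tcp_pos: [0.5785, -0.1449, 0.518]
orientation: [0.0, 0.991, 0.137, 0.0]
ft_force: [-0.4, -0.2, -0.3]
opening: 0.003
grasp_force: 0.0
```

```bash
python3 - <<'E'
from h import *
np.set_printoptions(precision=4,suppress=True)
s=manip.snapshot('wrist');cv2.imwrite('pics/wrist3.png',s['img'][:,:,::-1])
for r in manip.tip_of('lid_grip','wrist')[:1]: print(r['p'],r['uv'],atz(s,r['uv'],.314))
print(proj(s,[[.5814,-.1444,.314]]))
st=manip.state();print(st['time_s'],st['tcp_pos'],st['orientation'],st['opening'],st['ft_force'])
S=np.array([.6853,-.115,0]);Y=R.from_euler('z',.2758);T=R.from_quat(st['orientation'][[1,2,3,0]])
prev=st['tcp_pos']
for f in [.45,.4,.35,.3,.25,.2,.15,.1,.05,.012]:
    p=Y.apply([.19-.333*np.cos(f)+.004*np.sin(f)-.003,0,.166+.333*np.sin(f)+.004*np.cos(f)+.166])+S
    print(f,p,T.inv().apply(p-prev)*1000);prev=p
E
```

```text
0.94 [314.8, 266.3] [ 0.5813 -0.1447  0.314 ]
[[314.3729 266.0558]]
8.8167 [ 0.5786 -0.145   0.5179] [0.0001 0.9905 0.1374 0.0001] 0.008598306502660412 [-0.4476  0.7052 -0.6434]
0.45 [ 0.5784 -0.1453  0.4804] [-0.3039  0.1544 37.424 ]
0.4 [ 0.5716 -0.1472  0.4654] [-7.0489 -0.0009 15.0837]
0.35 [ 0.5656 -0.1489  0.4499] [-6.2862 -0.0011 15.4171]
0.3 [ 0.5603 -0.1504  0.4342] [-5.5079 -0.0012 15.712 ]
0.25 [ 0.5557 -0.1517  0.4183] [-4.7157 -0.0014 15.9677]
0.2 [ 0.552  -0.1527  0.4021] [-3.9117 -0.0015 16.1834]
0.15 [ 0.549  -0.1536  0.3857] [-3.098  -0.0017 16.3587]
0.1 [ 0.5468 -0.1542  0.3692] [-2.2766 -0.0018 16.4931]
0.05 [ 0.5454 -0.1546  0.3526] [-1.4494 -0.0019 16.5863]
0.012 [ 0.5449 -0.1547  0.34  ] [-0.546  -0.0016 12.6424]
```

View pics/wrist3.png

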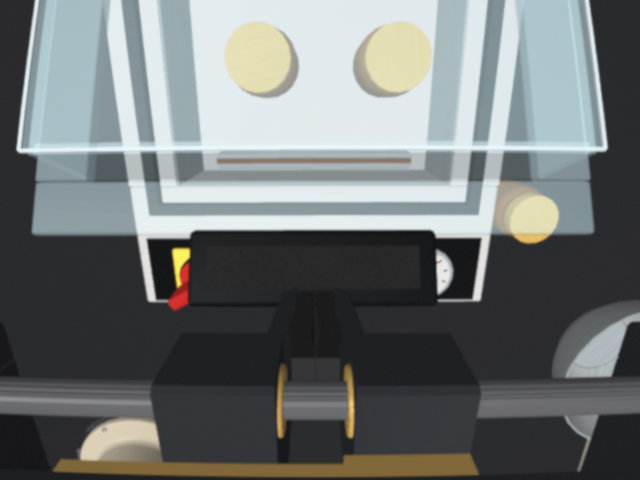

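The wrist view shows the fingers at (315,300) centred over the black grip (190–435, 232–303), with the switch still on. Now I press along the arc.

Request:
jog_arm(
  commands=[1,0,0,10,0,0,0,1,0,0,10,0,0,0,1,0,0,7,0,0,0,1,0,0,5,0,0,0,1,0,0,5,0,0,0,1,-3.5,0,7.5,0,0,0,1,-3.5,0,7.5,0,0,0,1,-3.1,0,7.7,0,0,0,1,-3.1,0,7.7,0,0,0,1,0,0,0,0,0,0],
)

```text
time_s: 9.65
tcp_pos: [0.566, -0.1487, 0.4496]
orientation: [-0.0, 0.991, 0.137, 0.0]
ft_force: [4.5, 0.1, 4.9]
opening: 0.004
grasp_force: 3.0
```

Request:
jog_arm(
  commands=[1,-2.8,0,7.9,0,0,0,1,-2.7,0,7.9,0,0,0,1,-2.4,0,8,0,0,0,1,-2.3,0,8,0,0,0,1,-2,0,8,0,0,0,1,-1.9,0,8.1,0,0,0,1,-1.6,0,8.2,0,0,0,1,-1.5,0,8.2,0,0,0,1,-1.2,0,8.2,0,0,0,1,-1.1,0,8.2,0,0,0,1,0,0,0,0,0,0],
)

```text
time_s: 10.57
tcp_pos: [0.5478, -0.1538, 0.3701]
orientation: [0.0, 0.991, 0.137, 0.002]
ft_force: [4.1, 3.6, 10.5]
opening: 0.004
grasp_force: 5.4
```

Request:
jog_arm(
  commands=[1,-0.8,0,8,0,0,0,1,-0.7,0,8,0,0,0,1,-0.4,0,7,0,0,0,1,-0.2,0,4,0,0,0,1,0,0,3,0,0,0,1,0,0,2,0,0,0,1,0,0,0,0,0,0,1,0,0,0,0,0,0,1,0,0,0,0,0,0],
)

```text
time_s: 11.32
tcp_pos: [0.5458, -0.1542, 0.3397]
orientation: [0.001, 0.991, 0.137, 0.002]
ft_force: [1.9, 3.2, 13.1]
opening: 0.006
grasp_force: 6.4
```

Request:
jog_arm(
  commands=[1,0,0,2,0,0,0,1,0,0,1,0,0,0,1,0,0,1,0,0,0,1,0,0,0,0,0,0,1,0,0,0,0,0,0,1,0,0,0,0,0,0],
)

```text
time_s: 11.82
tcp_pos: [0.5458, -0.1542, 0.3362]
orientation: [0.001, 0.99, 0.138, 0.002]
ft_force: [-1.2, 4.8, 16.4]
opening: 0.01
grasp_force: 8.4
```

Request:
jog_arm(
  commands=[1,0,0,1,0,0,0,1,0,0,0,0,0,0,1,0,0,0,0,0,0,1,0,0,0,0,0,0],
)

```text
time_s: 12.15
tcp_pos: [0.5457, -0.1542, 0.336]
orientation: [0.001, 0.99, 0.138, 0.002]
ft_force: [-3.7, 5.2, 22.8]
opening: 0.008
grasp_force: 11.1
```

```bash
python3 - <<'E'
from h import *
s=manip.snapshot('wrist');cv2.imwrite('pics/wrist4.png',s['img'][:,:,::-1])
s=manip.snapshot('scene');cv2.imwrite('pics/scene4.png',cv2.resize(s['img'][140:300,200:420,::-1],None,fx=3,fy=3))
st=manip.state();print(st['time_s'],st['tcp_pos'],st['ft_force'])
E
```

```text
12.25 [ 0.5457255  -0.15419187  0.33596593] [-4.34857492  5.76162834 22.01670607]
```

View pics/wrist4.png

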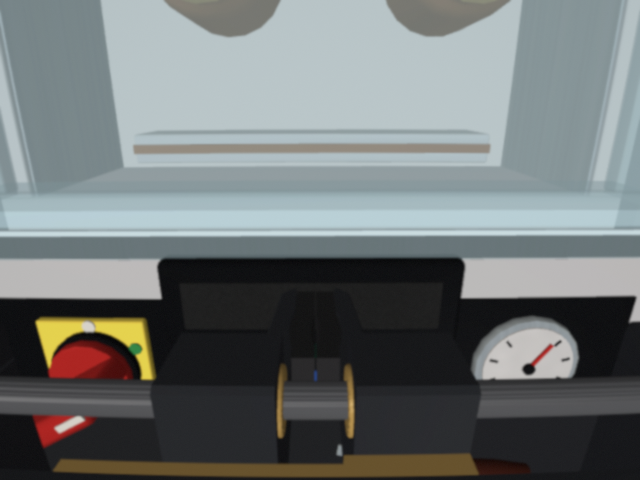

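View pics/scene4.png

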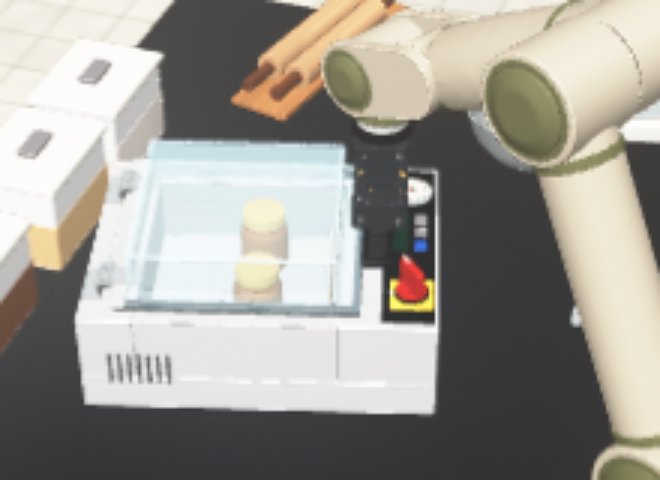

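```bash
python3 - <<'E'
from h import *
s=manip.snapshot('wrist')
Y=R.from_euler('z',.2758)
for a in (0,.52,1.047):
    for L in (.010,.018): print(a,L,proj(s,[Y.apply([-.187+L*np.cos(a),.108-L*np.sin(a),.198])+[.6853,-.115,0]]))
print(proj(s,[Y.apply([-.187,.108,.198])+[.6853,-.115,0]]),manip.state()['ft_force'])
E
```

```text
0 0.01 [[ 43.83788661 413.46156715]]
0 0.018 [[ 38.86972958 397.49187514]]
0.52 0.01 [[ 56.48128385 416.40961493]]
0.52 0.018 [[ 62.03000248 402.92169189]]
1.047 0.01 [[ 67.39471896 423.77716063]]
1.047 0.018 [[ 81.85100437 416.49711771]]
[[ 49.86910596 432.58319431]] [-2.16640501  3.62881533 21.89332893]
```

The stripe at (70,423) matches the on position. The lid is at its stop under a steady push of about 22 N, and the jars are standing, so I'm handing in.

```bash
python3 -c "
from cell import manip
print(manip.close_job())"
```

```text
the job is handed in; nothing more can be done
None
```

The main switch is on and the lid is fully shut at its stop, held by the closed fingertips on the grip at about 22 N; the jars are standing and the job is handed in.

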